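# Push an instrument module up into its sloped bench cradle

### The job

Put the loose metal instrument module on the level foot of the sloped cradle, in line with the ramp, and let go of it; then push it from behind, sliding it up the ramp between the rails and under the crossbar, until its rear edge drops down behind the lip and it lies flat in the bed. Push gently: never ram it hard against the cradle or its end stop. Do not lift it off the ramp, and leave the other things on the bench where they are.

Things in the scene. Friction and masses are not known exactly. Their poses are not given: they have to be found in the camera images.
- module_mid (a point): centre (half-way along, across and up) of the loose instrument module: plain aluminium box with black end caps, 100 mm long (x), 56 wide (y), 42 tall (z), 0.4 to 0.65 kg. It starts flat on the bench between robot and cradle, its x within 0.5 rad of the cradle's x. Either end may lead. Grip it across its 56 mm width.
- dock: the aluminium cradle, fixed to the bench (its place varies). Origin on the bench, on the cradle's centre line, below the lip; x = the level direction in which the ramp climbs (roughly to the robot's right), z up. Level foot from x = -248 to -124 mm, then the ramp.
- foot (a point): centre of the top of the cradle's level foot: a plain slab 125 mm long, 90 wide, 12 mm above the bench, nothing standing on or beside it. Axes as the dock's.
- ramp: the sloping part, origin 33.5 mm above the dock's. x = up the slope (0.244 rad above level), y across, z square to it. Surface at z = 9 mm from x = -125 (flush with the foot) to -10 mm, then the lip plate at z = 7 mm as far as the lip, then the bed at z = 0. Module centre: z = 30 mm on the ramp, 21 mm when seated. The push up the ramp alone takes 2 to 10 N by a pusher square to the slope, low on the rear; one moving level, or on the top edge, drags it down and jams.
- mouth (a point): where foot and ramp meet, on the centre line (ramp x = -125 mm, z = 9). Rails flare in from y = +-46 mm here to +-32.5 mm at ramp x = -90 and run on to the upper end, 6 mm thick, tops at ramp z = 25 mm.
- lip_range (a point): middle of the lip's possible places (ramp x = 25 mm, z = 7). The lip is the sharp upper end of a steel plate, with a 7 mm drop to the bed beyond it. Plate and end stop are clamped as one anywhere within 50 mm: the lip lies at ramp x = 0 to 50 mm, not measured. Friction on the pusher can hold the module's rear up; it then drops when the pusher is drawn back.
- stop_range (a point): middle of the end stop's possible places (ramp x = 128 mm, z = 16). The black rubber stop, 58 mm wide, 30 high, always starts 103 mm uphill of the lip: 3 mm to spare for the module. Pushed, it adds about 5 N of steady friction over 3 mm of give, does not spring back, then is solid.
- crossbar (a point): middle of the bar across the rails (ramp x = 90 mm, z = 66), 12 mm along the slope, 8 mm thick, 77 mm long: its underside is 62 mm and its top 70 mm over the bed. The module slides in under it.
- module: the same module, its origin at the centre of its underside, 21 mm below module_mid, axes the same
- adapter_a: a small turned steel coaxial adapter, 20 mm across and 34 tall, standing on the bench (not to be disturbed)
- adapter_b: a small turned brass coaxial adapter, 20 mm across and 34 tall, standing on the bench (not to be disturbed)
- meter: a power sensor 118 mm long, 50 wide, 48 tall, pale barrel with black end caps, lying on the bench (not to be disturbed)
- tester: a flat pocket tester with a dark screen, 75 x 55 x 14 mm, lying on the bench (not to be disturbed)
- wrench: an open spanner 130 mm long, lying on the bench (not to be disturbed)
- filter_board: a small green circuit board 75 x 50 x 8 mm beyond the cradle (not to be disturbed)
- cap_dish: a white round dish, 70 mm across and 25 tall, beyond the cradle (not to be disturbed)
Mind the look-alikes: they are no part of the job. What is shaped like the module but green or purple is not meant.

How it is judged:
On the way, in this order (a step that is already met when the one before it is completed fails the run):
1. the module stands on the level foot, in line with the ramp, let go (x of module_mid in the frame of dock between -0.25 and -0.13 m and z of module_mid in the frame of dock between 0.028 and 0.045 m and y of module_mid in the frame of dock between -0.03 and 0.03 m and angle between the x axis of module_mid and the x axis of dock, either way round below 0.35 rad and contact force between the fingers and module below 0.2 N and linear speed of module below 0.02 m/s), for 0.2 s.
2. the module has been slid wholly on to the ramp and is on its way up (x of module_mid in the frame of ramp between -0.065 and 0.03 m and z of module_mid in the frame of ramp between 0.02 and 0.036 m and angle between the z axis of module_mid and the z axis of ramp, either way round below 0.08 rad), for 0.05 s.
At the end, for the whole second after the job is handed in: The module lies flat in the cradle's bed between the rails, its rear edge down behind the lip (centre within about 2 mm of its seated height of 21 mm over the bed, parallel to the slope within 0.03 rad), at rest (x of module_mid in the frame of ramp between 0.047 and 0.12 m and z of module_mid in the frame of ramp between 0.018 and 0.0232 m and y of module_mid in the frame of ramp between -0.008 and 0.008 m and angle between the z axis of module_mid and the z axis of ramp, either way round below 0.03 rad and linear speed of module below 0.01 m/s); the robot touches nothing.
It fails at once if the module is pushed so hard on the ramp that it presses on the cradle or its end stop with more than 25 N in all (x of module_mid in the frame of ramp above -0.09 m and contact force between module and dock above 25 N and contact force between any of the fingers, the arm and module above 12 N).
It fails at once if the module is lifted off the ramp, 12 to 40 mm above it between the rails (x of module_mid in the frame of ramp between -0.07 and 0.12 m and y of module_mid in the frame of ramp between -0.03 and 0.03 m and z of module_mid in the frame of ramp between 0.042 and 0.07 m).
It fails at once if another thing on the bench is moved by more than 30 mm (distance of any of adapter_a, adapter_b, meter, tester, wrench, filter_board, cap_dish from where it was at the start of the episode above 0.03 m).
It also fails if it takes over 72 s, if anything falls off the work surface, if the arm or the gripper's body presses on something with over 40 N, if the wrist force passes 120 N, or if a joint passes its speed limit or range.

### The arm

A 6-joint arm with a two-finger parallel gripper is mounted at the origin on the work surface. World frame = base frame: x ahead of the robot, y to its left, z up, the work surface at z = 0. Lengths are in m, angles in rad, forces in N, time in s.
With the tool pointing down it reaches from about 0.375 to 0.9 m from the base axis. Payload 3.1 kg.
Tool frame: the origin (TCP) lies midway between the tips of the shut fingers; the grasp point (between the pads) lies 19 mm behind it; z points along the fingers, y is the line along which they close (so a half turn about z gives the same grasp; the last joint's range is limited). The gripper opens to 85 mm and grips with 20 to 120 N. Pads are 22 mm wide; open, the fingers measure 114 mm over their backs; the gripper's body (76 mm by 85 mm) begins 54 mm behind the grasp point. The pads swing forward as they close: fully open they stand 13 mm farther back than shut.
Start: joints at [-0.178, 0.527, 1.433, -0, 1.181, -0.178], TCP at [0.625, 0, 0.231] pointing down, gripper open.
Joint ranges: [-3.08, 3.08], [-0.75, 2.2], [0.22, 2.44], [-1.43, 4.57], [0, 2.65], [-2.85, 2.85]. Speed limits (rad/s): [2.79, 2.79, 3.14, 3.14, 3.14, 3.14].

### API

Orientations are given as a unit quaternion [w, x, y, z].
In Python, from rig import monitor, vision, order gives the robot as it stands. The module is installed in compiled form; this text tells all that it offers.
- The arm moves only by the tool send_rows, never from a script. Its argument "moves" is a list of rows, each a list of 3 entries, a list of its own where there are three numbers: the shift along the tool's x, y, z scaled (see below), then the turn, a rotation vector about the tool's x, y, z scaled (see below), then the gripper command: -1 is shut, 1 is fully open, values between are in proportion. In form: [[[x, y, z], [wx, wy, wz], jaw], ...]. A call has 1 to 8 rows; each row shifts and turns the commanded pose from where the row before left it, along the tool's axes as they then stand; what a row does not reach is not made up. The controller multiplies each number of a shift by 20 cm and each number of a turn by pi rad. A row lasts 1/12 s, in which the tool goes at most 41.7 mm and 7.16 degrees, less where a joint would pass 70% of its speed; a pose out of reach is approached as far as the arm can. A call with a number of a shift or a turn outside -1 to 1 is refused whole. A call with a gripper value outside its range is refused whole. The fingers move at their own pace and stop on an object; "force" is the grip in N (left out, the last holds). Time passes only in rows, so rows that do not move let the fingers close. It gives the time, the measured TCP pose, the force, the opening and the grip force at its end, in the units of the state.
- monitor.read_state(): the state, without advancing time (a new reading comes with each control period).
- vision.read_camera(name): name is "scene" or "side" or "wrist"; returns the picture (480x640x3 uint8, red, green, blue); there is no depth.
- vision.camera_params(name): a dict with "camera_matrix" (3x3 intrinsics, pixels), "k1" (the pictures are not rectified: a ray, as slopes to the right and down, at radius r is drawn at 1 + k1 r^2 times it, then the intrinsics apply), "world_to_cam" (4x4, takes a point from world to camera coordinates). Camera axes: x right, y down, z forward; pixel columns grow to the right and rows downward; lengths in m; the calibration is good to about 2 mm. A picture is of the moment at which its call begins: read the wrist's pose just before it. camera_params takes no time and is no camera call; for the wrist camera it gives the pose at the moment of the call.
- order.close_job(): hands the job in; it is judged then, once.
The state is a dict: "clock": time; "q": joint angles; "joint_velocities": joint speeds; "joint_torque": joint torques, N m; "tool_pos": TCP position; "orientation": TCP orientation; "contact_force": force on the tool from outside, world axes, zero at the start; "wrist_torque": the same for the moment, N m; "width": finger opening in m; "gripper_force": force on a finger pad.
Only numpy, scipy, OpenCV 4.12 (cv2) and the standard library are available. Lean on these libraries where they do the work, as an engineer would, in place of code of your own. Each camera call takes 0.05 s, during which the arm holds its last target. There are 200 camera calls.

## Working session

There is one attempt and no reset: what is moved stays moved. The work goes in short steps, Python scripts to look and compute and a tool call to move; the robot and the scene stay as the last step left them, time stands still between calls to the robot, and variables do not carry over. Pictures are saved under pics/ and viewed, at most 10 in all, crops included, and the job is handed in when it is done.

Besides the shell and the picture viewer there is one more tool, called as name(argument=value, ...), one argument or row to a line, values as JSON. send_rows: Moves the arm, as the interface text tells. Shifts and turns lie within -1 to 1; 1 stands for 20 cm of shift or pi rad of turn. Its arguments: {"type":"object","properties":{"moves":{"type":"array"},"force":{"type":"number"}},"required":["moves"]}

```bash
mkdir -p pics
python3 - <<'E'
from rig import monitor, vision
import cv2,json
for n in ["scene","side"]:
    im=vision.read_camera(n); cv2.imwrite(f"pics/{n}0.png",im[:,:,::-1])
    p=vision.camera_params(n); print(n,p)
print(monitor.read_state())
E
```

```text
scene {'camera_matrix': array([[520.65548203,   0.        , 321.18980412],
       [  0.        , 520.65548203, 239.4747752 ],
       [  0.        ,   0.        ,   1.        ]]), 'k1': -0.015545269784585716, 'world_to_cam': array([[-0.79752312,  0.60328126,  0.00293032,  0.40239767],
       [ 0.33579256,  0.44793441, -0.82861217, -0.08865336],
       [-0.50119879, -0.65985338, -0.55981541,  1.35165748],
       [ 0.        ,  0.        ,  0.        ,  1.        ]])}
side {'camera_matrix': array([[520.64893137,   0.        , 314.75599332],
       [  0.        , 520.64893137, 242.33800977],
       [  0.        ,   0.        ,   1.        ]]), 'k1': -0.13383498493559695, 'world_to_cam': array([[-0.98398086, -0.17734971,  0.01813129,  0.51952918],
       [-0.12947853,  0.64103806, -0.75650876,  0.15279147],
       [ 0.12254376, -0.74673776, -0.65373217,  1.21945981],
       [ 0.        ,  0.        ,  0.        ,  1.        ]])}
{'clock': 0.1, 'q': array([-1.78503299e-01,  5.28393391e-01,  1.43376459e+00,  6.32098295e-06,
        1.18144723e+00, -1.78467691e-01]), 'joint_velocities': array([-0.0011004 , -0.0019237 , -0.00439513,  0.00051499, -0.00024419,
        0.00097038]), 'joint_torque': array([ 4.33945943e-04, -4.43301880e+01, -1.78587180e+01, -2.04061280e-04,
        3.88642526e-03,  1.10165692e-05]), 'tool_pos': array([6.24348236e-01, 1.46758674e-04, 2.30422143e-01]), 'orientation': array([-8.28237259e-04,  7.07119863e-01,  7.07092983e-01, -5.71514512e-04]), 'contact_force': array([ 0.15704548, -0.5639487 ,  0.45992109]), 'wrist_torque': array([-0.0043393 ,  0.00345357,  0.00474389]), 'gripper_force': 0.0, 'width': 0.08526016230750276}
```

View pics/scene0.png

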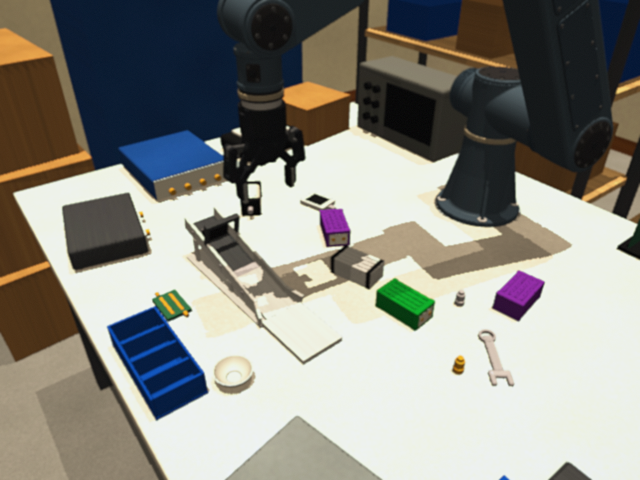

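View pics/side0.png

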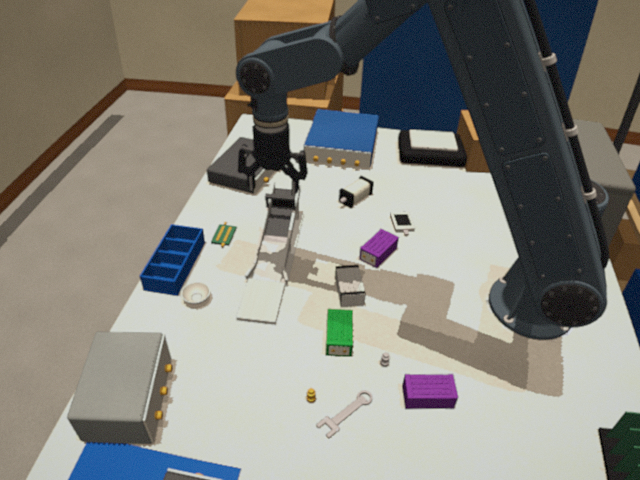

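The scene image shows the cradle foot around (300,330), the ramp climbing to (215,225), and the module with black caps at (358,265). In the side image the foot is at (262,300) and the module at (350,285). The meter is at (355,192) in side. I'll enlarge these to get pixel positions.

Run:
```python
import cv2
a=cv2.imread("pics/scene0.png")[200:365,180:400]; cv2.imwrite("pics/c1.png",cv2.resize(a,None,fx=3.6,fy=3.6,interpolation=cv2.INTER_CUBIC))
a=cv2.imread("pics/side0.png")[175:327,225:385]; cv2.imwrite("pics/c2.png",cv2.resize(a,None,fx=3.9,fy=3.9,interpolation=cv2.INTER_CUBIC))
```

```text
(no output)
```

View pics/c1.png

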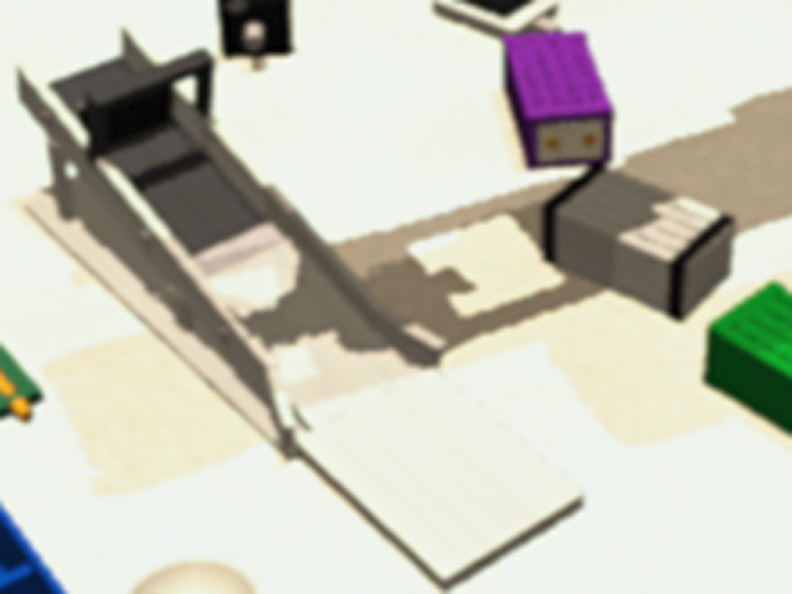

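View pics/c2.png

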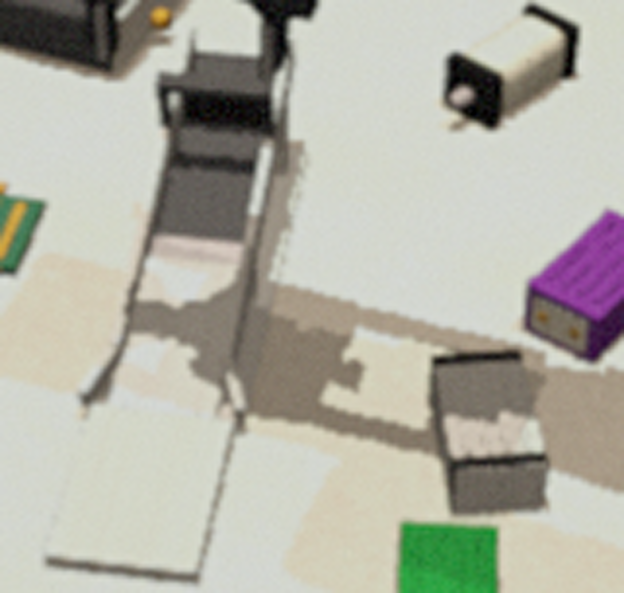

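The crops show the foot's outer corners at c1 (445,580)/(581,498) and c2 (46,560)/(198,573), and the mouth corners at c1 (300,452)/(440,365). The module's top corners are at c1 (548,205),(605,165),(733,217),(680,265) and c2 (433,358),(521,352),(546,457),(447,465). Next I'll fit the poses to these.

```bash
cat > h.py <<'E'
import numpy as np
from rig import monitor, vision
from scipy.optimize import least_squares
from scipy.spatial.transform import Rotation as R
def proj(P,c):
    P=np.atleast_2d(P); X=(c["world_to_cam"]@np.c_[P,np.ones(len(P))].T).T
    s=X[:,:2]/X[:,2:3]; s=s*(1+c["k1"]*(s**2).sum(1,keepdims=True))
    K=c["camera_matrix"]; return s*[K[0,0],K[1,1]]+K[:2,2]
def T2(p,L):
    c,s=np.cos(p[2]),np.sin(p[2]); L=np.atleast_2d(L)
    return np.c_[p[0]+c*L[:,0]-s*L[:,1],p[1]+s*L[:,0]+c*L[:,1],L[:,2]]
def ramp2dock(L):
    L=np.atleast_2d(L); c,s=np.cos(.244),np.sin(.244)
    return np.c_[c*L[:,0]-s*L[:,2],L[:,1],s*L[:,0]+c*L[:,2]+.0335]
def c1(p): return (np.array(p)+.5)/3.6-.5+[180,200]
def c2(p): return (np.array(p)+.5)/3.9-.5+[225,175]
def fit(obs,p0):
    f=lambda p: np.concatenate([(proj(T2(p,l),c)-px).ravel() for l,c,px in obs])
    return least_squares(f,p0,loss="soft_l1")
E
python3 - <<'E'
from h import *
S=vision.camera_params("scene");D=vision.camera_params("side")
x0,y0=.248,.045
F=np.array([[-.248,.045,.012],[-.248,-.045,.012],[-.124,.045,.012],[-.124,-.045,.012]])
o=[(F,S,c1([[445,582],[581,500],[300,450],[440,367]])),(F,D,c2([[46,560],[198,575],[88,403],[240,425]]))]
r=fit(o,[.6,-.1,-1.57]); print("dock",r.x,r.fun.reshape(-1,2).round(1).tolist())
h=.042
M=np.array([[-.05,.028,h],[-.05,-.028,h],[.05,.028,h],[.05,-.028,h]])
B=np.array([[-.05,.028,0],[-.05,-.028,0]])
o=[(M,S,c1([[680,265],[733,217],[548,205],[605,165]])),(B,S,c1([[680,318],[730,268]])),
(M,D,c2([[447,465],[546,457],[433,358],[521,352]])),(B,D,c2([[455,513],[546,505]]))]
m=fit(o,[.5,0.05,-1.57]); print("mod",m.x,m.fun.reshape(-1,2).round(1).tolist())
bar=ramp2dock([[.084,y,.07] for y in(-.0385,.0385)])
for n,L in [("bar",bar)]+[(f"r{x}",ramp2dock([[x,-.03,z],[x,.03,z]])) for x,z in((-.01,.009),(0,.007),(.05,.007),(.103,.03),(.153,.03))]:
    w=T2(r.x,L); print(n,((proj(w,S)-[180,200])*3.6).round().tolist(),((proj(w,D)-[225,175])*3.9).round().tolist())
E
```

```text
dock [ 0.64105317 -0.07256915 -1.53347417] [[0.1, -0.2], [1.9, -1.1], [-0.4, -2.4], [-0.8, 0.5], [-0.7, -0.4], [-0.4, 0.7], [1.3, 1.4], [-1.0, 0.0]]
mod [ 0.43794924  0.03247079 -1.28601379] [[0.7, -0.1], [0.4, -0.0], [-3.1, -1.0], [-3.8, -1.9], [-0.4, 1.4], [-0.2, 1.8], [2.4, 1.0], [1.2, 1.4], [-0.0, -1.7], [0.3, -1.5], [-0.6, 1.1], [-0.3, 1.5]]
bar [[223.0, 57.0], [103.0, 103.0]] [[275.0, 99.0], [159.0, 87.0]]
r-0.01 [[294.0, 240.0], [203.0, 282.0]] [[243.0, 269.0], [152.0, 259.0]]
r0 [[284.0, 231.0], [193.0, 272.0]] [[245.0, 258.0], [155.0, 248.0]]
r0.05 [[236.0, 176.0], [146.0, 214.0]] [[258.0, 197.0], [170.0, 188.0]]
r0.103 [[190.0, 92.0], [99.0, 128.0]] [[269.0, 114.0], [182.0, 106.0]]
r0.153 [[146.0, 42.0], [56.0, 75.0]] [[281.0, 58.0], [196.0, 50.0]]
```

send_rows(
  moves=[
    [[0.03, -0.15, 0], [0, 0, 0], 1],
    [[0.03, -0.15, 0], [0, 0, 0], 1],
    [[0.03, -0.15, 0], [0, 0, 0], 1],
    [[0.03, -0.15, 0], [0, 0, 0], 1],
    [[0.03, -0.15, 0], [0, 0, -0.03], 1],
    [[0.01, -0.15, 0], [0, 0, -0.03], 1],
    [[0, 0, 0], [0, 0, -0.03], 1],
    [[0, 0, 0], [0, 0, 0], 1],
  ],
)

```text
clock: 0.77
tool_pos: [0.4428, 0.0296, 0.2312]
orientation: [-0.001, 0.6, 0.8, -0.0]
contact_force: [0.2, -0.4, 0.7]
width: 0.0854
gripper_force: 0.0
```

Run:
```python
from h import *
import cv2,pickle
s=monitor.read_state(); P=vision.camera_params("wrist"); im=vision.read_camera("wrist")
pickle.dump(P,open("w1.pkl","wb")); cv2.imwrite("pics/w1.png",im[:,:,::-1])
print(s["tool_pos"],s["orientation"],P["world_to_cam"].round(3).tolist())
print(proj(T2([.438,.0325,-1.286],[[a,b,.042] for a in(-.05,.05) for b in (-.028,.028)]),P).round())
```

```text
[0.44277852 0.02964975 0.23117092] [-7.26896194e-04  5.99769320e-01  8.00172548e-01 -3.56977898e-04] [[0.96, 0.28, -0.001, -0.433], [0.27, -0.924, 0.27, -0.128], [0.075, -0.26, -0.963, 0.353], [0.0, 0.0, 0.0, 1.0]]
[[282. 153.]
 [343. 153.]
 [285. 257.]
 [341. 257.]]
```

View pics/w1.png

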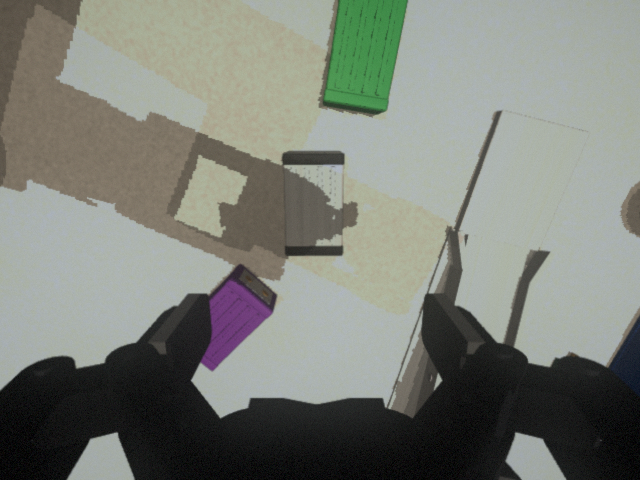

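The wrist view shows the module's top face with corners (283,151),(344,151),(286,256),(342,256), within 2 px of the prediction. The foot's outer corners are at (501,111),(588,131) and the mouth corners at about (462,234),(545,251).

Run:
```python
from h import *
import pickle
S=vision.camera_params("scene");D=vision.camera_params("side");W=pickle.load(open("w1.pkl","rb"))
F=np.array([[-.248,.045,.012],[-.248,-.045,.012],[-.124,.045,.012],[-.124,-.045,.012]])
ow=[(F,W,np.array([[588,131],[501,111],[546,251],[460,233]]))]
o=[(F,S,c1([[445,582],[581,500],[300,450],[440,367]])),(F,D,c2([[46,560],[198,575],[88,403],[240,425]]))]
for q in (ow,ow+o):
    r=fit(q,[.6,-.1,-1.57]); print("dock",r.x.round(4),r.fun.reshape(-1,2).round(1).tolist(), "foot",T2(r.x,[[-.186,0,.012]]).round(4))
M=np.array([[-.05,.028,.042],[-.05,-.028,.042],[.05,.028,.042],[.05,-.028,.042]])
m=fit([(M,W,np.array([[344,151],[283,151],[342,256],[286,256]]))],[.44,.03,-1.28]); print("mod",m.x.round(4),m.fun.round(1))
```

```text
dock [ 0.6514 -0.077  -1.4901] [[1.9, -0.3], [-0.3, 0.4], [-4.3, -0.9], [0.3, 0.6]] foot [[0.6364 0.1084 0.012 ]]
dock [ 0.65   -0.0764 -1.4949] [[2.0, -0.8], [-0.0, -0.6], [-4.7, -1.5], [-0.1, -0.3], [-0.5, -1.3], [0.0, -3.2], [-2.9, -2.2], [-4.3, -0.2], [-0.1, -1.2], [0.5, -1.3], [-0.0, 0.5], [-2.2, -1.9]] foot [[0.6359 0.1091 0.012 ]]
mod [ 0.4384  0.034  -1.2845] [ 0.3  0.3 -0.2  0.5  0.3 -0.5 -0.4 -0.4]
```

send_rows(
  moves=[
    [[0.0275, -0.015, 0.18], [0, 0, 0], 1],
    [[0, 0, 0.18], [0, 0, 0], 1],
    [[0, 0, 0.18], [0, 0, 0], 1],
    [[0, 0, 0.18], [0, 0, 0], 1],
    [[0, 0, 0.18], [0, 0, 0], 1],
    [[0, 0, 0.12], [0, 0, 0], 1],
    [[0, 0, 0.06], [0, 0, 0], 1],
    [[0, 0, 0.03], [0, 0, 0], 1],
  ],
)

```text
clock: 1.48
tool_pos: [0.4411, 0.0334, 0.0066]
orientation: [-0.001, 0.601, 0.799, -0.001]
contact_force: [-0.1, -0.6, 0.1]
width: 0.0856
gripper_force: 0.0
```

send_rows(
  moves=[
    [[0, 0, 0], [0, 0, 0], 1],
    [[0, 0, 0], [0, 0, 0], -1],
    [[0, 0, 0], [0, 0, 0], -1],
    [[0, 0, 0], [0, 0, 0], -1],
    [[0, 0, 0], [0, 0, 0], -1],
    [[0, 0, 0], [0, 0, 0], -1],
    [[0, 0, 0], [0, 0, 0], -1],
  ],
  force=50,
)

```text
clock: 2.07
tool_pos: [0.4406, 0.0336, 0.0104]
orientation: [0.001, 0.6, 0.8, 0.0]
contact_force: [-1.0, -0.2, 6.9]
width: 0.0551
gripper_force: 55.6
```

send_rows(
  moves=[
    [[0, 0, -0.08], [0, 0, 0], -1],
    [[0, 0, -0.18], [0, 0, 0.024], -1],
    [[0, 0, -0.2], [0, 0, 0.024], -1],
    [[0, 0, -0.2], [0, 0, 0.024], -1],
    [[0, 0, -0.2], [0, 0, 0], -1],
    [[0, 0, -0.2], [0, 0, 0], -1],
    [[0, 0, -0.1], [0, 0, 0], -1],
    [[0, 0, 0], [0, 0, 0], -1],
  ],
)

```text
clock: 2.73
tool_pos: [0.4434, 0.0333, 0.2461]
orientation: [0.005, 0.687, 0.727, 0.003]
contact_force: [1.2, -0.1, -3.7]
width: 0.0554
gripper_force: 56.1
```

send_rows(
  moves=[
    [[-0.037, 0.19, 0], [0, 0, 0], -1],
    [[-0.037, 0.19, 0], [0, 0, 0], -1],
    [[-0.037, 0.19, 0], [0, 0, 0], -1],
    [[-0.037, 0.19, 0], [0, 0, 0], -1],
    [[-0.037, 0.19, 0], [0, 0, 0], -1],
    [[0, 0, 0], [0, 0, 0], -1],
    [[0, 0, 0], [0, 0, 0], -1],
  ],
)

```text
clock: 3.32
tool_pos: [0.6326, 0.0071, 0.2375]
orientation: [-0.002, 0.687, 0.727, -0.001]
contact_force: [-0.7, -0.4, -5.3]
width: 0.0551
gripper_force: 56.3
```

Run:
```python
from h import *
import cv2,pickle
s=monitor.read_state(); P=vision.camera_params("wrist"); im=vision.read_camera("wrist")
pickle.dump(P,open("w2.pkl","wb")); cv2.imwrite("pics/w2.png",im[:,:,::-1])
print(s["tool_pos"],s["orientation"],s["contact_force"],s["width"])
F=np.array([[-.248,.045,.012],[-.248,-.045,.012],[-.124,.045,.012],[-.124,-.045,.012]])
print(proj(T2([.6514,-.077,-1.4901],F),P).round(),proj(T2([.641,-.0726,-1.5335],F),P).round())
```

```text
[0.63261722 0.00706913 0.23752979] [-0.00187091  0.6870599   0.72659733 -0.0012312 ] [-0.73002952 -0.36261086 -5.33231186] 0.05511003918245659
[[375.  28.]
 [277.  31.]
 [372. 165.]
 [284. 168.]] [[376.  25.]
 [278.  23.]
 [368. 162.]
 [279. 161.]]
```

View pics/w2.png

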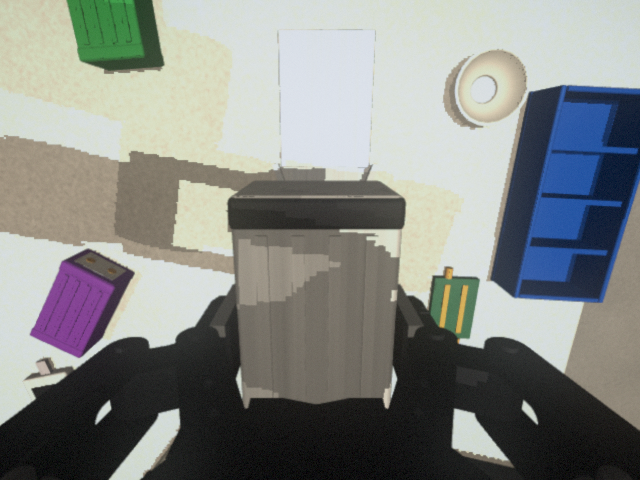

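Wrist view 2 shows the foot's corners at (278,30),(375,30),(371,166),(282,167), and the module held straight in the hand.

Run:
```python
from h import *
import pickle
S=vision.camera_params("scene");D=vision.camera_params("side");W=pickle.load(open("w1.pkl","rb"));W2=pickle.load(open("w2.pkl","rb"))
F=np.array([[-.248,.045,.012],[-.248,-.045,.012],[-.124,.045,.012],[-.124,-.045,.012]])
w1=[(F[[0,1,3]],W,np.array([[588,131],[501,111],[460,233]]))]
w2=[(F,W2,np.array([[375,30],[278,30],[371,166],[282,167]]))]
o=[(F,S,c1([[445,582],[581,500],[300,450],[440,367]])),(F,D,c2([[46,560],[198,575],[88,403],[240,425]]))]
for q in (w2,w1+w2,w1+w2+o):
    r=fit(q,[.6,-.1,-1.57]); print("dock",r.x.round(4),r.fun.reshape(-1,2).round(1).tolist(), "foot",T2(r.x,[[-.186,0,.012]]).round(4))
# held module: top near edge
M=np.array([[-.05,.028,.042],[-.05,-.028,.042]])
f=lambda p:(proj(T2([p[0],p[1],-1.515],M+[0,0,p[2]]),W2)-[[405,198],[229,198]]).ravel()
print(least_squares(f,[.63,.007,.22]).x)
```

```text
dock [ 0.6473 -0.0774 -1.5088] [[0.3, -0.6], [-0.1, 0.3], [-0.6, 0.4], [0.3, -0.1]] foot [[0.6358 0.1082 0.012 ]]
dock [ 0.6482 -0.0773 -1.5036] [[1.8, 0.5], [0.1, -0.1], [-0.9, -0.1], [-0.1, -0.9], [-0.6, 0.5], [-0.3, 0.1], [0.6, 0.1]] foot [[0.6357 0.1083 0.012 ]]
dock [ 0.6479 -0.0769 -1.5046] [[1.9, 0.1], [0.2, -0.6], [-1.0, -0.6], [-0.1, -1.3], [-0.6, 0.0], [-0.5, -0.2], [0.4, -0.3], [-0.9, -1.5], [-0.1, -3.1], [-2.7, -2.7], [-3.9, -0.4], [-0.1, -1.5], [0.4, -1.3], [0.5, 0.3], [-1.8, -1.9]] foot [[0.6356 0.1086 0.012 ]]
[0.6327215  0.00631709 0.22656322]
```

send_rows(
  moves=[
    [[0.15, 0.015, 0], [0, 0, -0.0025], -1],
    [[0.17, 0.015, 0], [0, 0, 0], -1],
    [[0.168, 0.015, 0], [0, 0, 0], -1],
    [[0, 0, 0.18], [0, 0, 0], -1],
    [[0, 0, 0.2], [0, 0, 0], -1],
    [[0, 0, 0.2], [0, 0, 0], -1],
    [[0, 0, 0.2], [0, 0, 0], -1],
    [[0, 0, 0.16], [0, 0, 0], -1],
  ],
)

```text
clock: 4.03
tool_pos: [0.6309, 0.1059, 0.0498]
orientation: [-0.002, 0.684, 0.73, -0.002]
contact_force: [0.5, 0.1, -4.5]
width: 0.055
gripper_force: 56.2
```

send_rows(
  moves=[
    [[0, 0, 0.05], [0, 0, 0], -1],
    [[0, 0, 0], [0, 0, 0], -1],
    [[0, 0, 0], [0, 0, 0], -1],
  ],
)

```text
clock: 4.28
tool_pos: [0.6348, 0.1055, 0.0436]
orientation: [-0.0, 0.684, 0.729, -0.0]
contact_force: [0.5, -0.1, -4.6]
width: 0.055
gripper_force: 56.2
```

Run:
```python
from h import *
S=vision.camera_params("scene");D=vision.camera_params("side")
d=[.6477,-.0773,-1.507]
for n,L in [(f"r{x} z{z}",ramp2dock([[x,-.029,z],[x,.029,z]])) for x,z in((-.01,.009),(0,.007),(.025,.007),(.05,.007),(.103,.03),(.128,.03),(.153,.03),(.103,0),(.153,0),(.084,.062),(.084,.07))]:
    w=T2(d,L); print(n,((proj(w,S)-[180,200])*3.6).round().tolist(),((proj(w,D)-[225,175])*3.9).round().tolist())
```

```text
r-0.01 z0.009 [[278.0, 240.0], [191.0, 281.0]] [[233.0, 262.0], [146.0, 254.0]]
r0 z0.007 [[267.0, 231.0], [181.0, 272.0]] [[236.0, 251.0], [148.0, 243.0]]
r0.025 z0.007 [[243.0, 204.0], [156.0, 243.0]] [[241.0, 221.0], [155.0, 213.0]]
r0.05 z0.007 [[218.0, 177.0], [132.0, 215.0]] [[247.0, 191.0], [161.0, 183.0]]
r0.103 z0.03 [[170.0, 94.0], [83.0, 130.0]] [[256.0, 108.0], [172.0, 101.0]]
r0.128 z0.03 [[147.0, 69.0], [61.0, 103.0]] [[262.0, 80.0], [178.0, 73.0]]
r0.153 z0.03 [[125.0, 44.0], [39.0, 77.0]] [[267.0, 52.0], [184.0, 46.0]]
r0.103 z0 [[168.0, 130.0], [83.0, 166.0]] [[258.0, 136.0], [175.0, 129.0]]
r0.153 z0 [[124.0, 80.0], [39.0, 114.0]] [[269.0, 80.0], [187.0, 74.0]]
r0.084 z0.062 [[190.0, 74.0], [102.0, 110.0]] [[250.0, 99.0], [163.0, 92.0]]
r0.084 z0.07 [[191.0, 64.0], [102.0, 99.0]] [[249.0, 91.0], [162.0, 84.0]]
```

send_rows(
  moves=[
    [[0, 0, 0.03], [0, 0, 0], -1],
    [[0, 0, 0.03], [0, 0, 0], -1],
    [[0, 0, 0.02], [0, 0, 0], -1],
    [[0, 0, 0.012], [0, 0, 0], -1],
    [[0, 0, 0], [0, 0, 0], -1],
    [[0, 0, 0], [0, 0, 0], -1],
  ],
)

```text
clock: 4.78
tool_pos: [0.6353, 0.1054, 0.0251]
orientation: [0.0, 0.684, 0.729, 0.0]
contact_force: [0.9, 0.9, -4.4]
width: 0.0551
gripper_force: 56.4
```

send_rows(
  moves=[
    [[0, 0, 0.008], [0, 0, 0], -1],
    [[0, 0, 0], [0, 0, 0], -1],
    [[0, 0, 0], [0, 0, 0], -1],
  ],
)

```text
clock: 5.03
tool_pos: [0.6352, 0.1054, 0.0233]
orientation: [-0.0, 0.684, 0.729, -0.0]
contact_force: [-0.1, -0.2, -4.4]
width: 0.0554
gripper_force: 56.4
```

send_rows(
  moves=[
    [[0, 0, 0.007], [0, 0, 0], -1],
    [[0, 0, 0.007], [0, 0, 0], -1],
    [[0, 0, 0], [0, 0, 0], -1],
    [[0, 0, 0], [0, 0, 0], -1],
  ],
)

```text
clock: 5.37
tool_pos: [0.6356, 0.1054, 0.0225]
orientation: [0.0, 0.684, 0.73, 0.0]
contact_force: [-1.6, -0.5, 5.2]
width: 0.0554
gripper_force: 57.7
```

send_rows(
  moves=[
    [[0, 0, -0.006], [0, 0, 0], -1],
    [[0, 0, 0], [0, 0, 0], 1],
    [[0, 0, 0], [0, 0, 0], 1],
    [[0, 0, 0], [0, 0, 0], 1],
    [[0, 0, 0], [0, 0, 0], 1],
    [[0, 0, 0], [0, 0, 0], 1],
    [[0, 0, 0], [0, 0, 0], 1],
    [[0, 0, 0], [0, 0, 0], 1],
  ],
)

```text
clock: 6.03
tool_pos: [0.6353, 0.1054, 0.0217]
orientation: [0.0, 0.684, 0.73, 0.0]
contact_force: [0.4, 0.4, -1.4]
width: 0.0856
gripper_force: 0.0
```

send_rows(
  moves=[
    [[0, 0, -0.1], [0, 0, 0], 1],
    [[0, 0, -0.2], [0, 0, 0], 1],
    [[0, 0, -0.2], [0, 0, 0], 1],
    [[0, 0, -0.2], [0, 0, 0], 1],
    [[0, 0, 0], [0, 0, 0], 1],
  ],
)

```text
clock: 6.45
tool_pos: [0.6409, 0.1056, 0.1707]
orientation: [0.006, 0.684, 0.73, 0.006]
contact_force: [1.8, 0.3, -0.3]
width: 0.0852
gripper_force: 0.0
```

Run:
```python
from h import *
import cv2,pickle
s=monitor.read_state(); P=vision.camera_params("wrist"); im=vision.read_camera("wrist")
pickle.dump(P,open("w3.pkl","wb")); cv2.imwrite("pics/w3.png",im[:,:,::-1])
print(s["tool_pos"],s["orientation"],s["contact_force"])
```

```text
[0.64090343 0.1055667  0.17069582] [0.00624759 0.68386263 0.72956098 0.00580064] [ 1.76680718  0.27269136 -0.29924258]
```

View pics/w3.png

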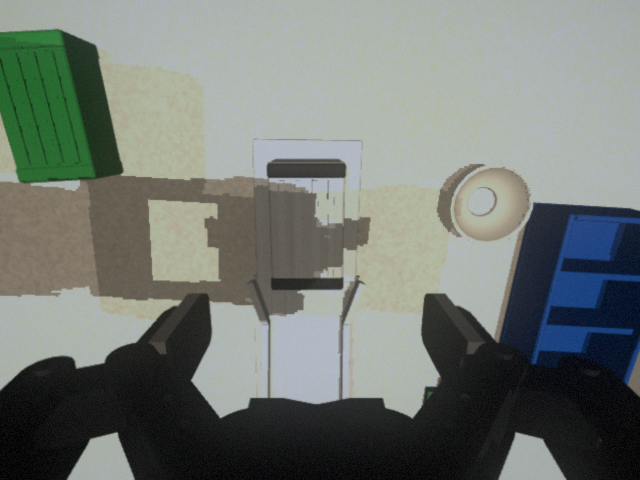

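The wrist view shows the module (267–345 px) centred on the foot (254–361 px), straight and released. I'll shut the fingers, go behind it and tilt to match the slope.

send_rows(
  moves=[
    [[0.15, 0, 0], [0, 0, 0], -1],
    [[0.15, 0, 0], [0, 0, 0], -1],
    [[0.135, 0, 0], [0, 0, 0], -1],
    [[0, 0, 0], [0, -0.0323, 0], -1],
    [[0, 0, 0], [0, -0.0323, 0], -1],
    [[0, 0, 0], [0, -0.0323, 0], -1],
    [[0, 0, 0], [0, 0, 0], -1],
    [[0, 0, 0], [0, 0, 0], -1],
  ],
)

```text
clock: 7.17
tool_pos: [0.6282, 0.1935, 0.1596]
orientation: [0.109, 0.675, 0.722, -0.104]
contact_force: [-0.4, -0.1, 0.9]
width: -0.0001
gripper_force: 0.0
```

```bash
cat >> h.py <<'E'
DK=np.array([.6477,-.0773,-1.507])
def show():
    s=monitor.read_state(); q=s["orientation"]; Rt=R.from_quat(np.r_[q[1:],q[0]]).as_matrix()
    Rd=R.from_euler("z",DK[2]).as_matrix(); d=Rd.T@(s["tool_pos"]-[DK[0],DK[1],0])
    c,sn=np.cos(.244),np.sin(.244); Rr=Rd@np.array([[c,0,-sn],[0,1,0],[sn,0,c]])
    r=Rr.T@(Rd@(d-[0,0,.0335]))
    print("t",s["clock"],"w",s["width"]); print("dock",(d*1e3).round(1),"ramp",(r*1e3).round(1))
    print("force ramp",(Rr.T@s["contact_force"]).round(1)); print("tool axes in ramp\n",(Rr.T@Rt).round(3))
    print("dock x in tool",(Rt.T@Rd[:,0]).round(3),"dock z",(Rt.T@[0,0,1]).round(3))
    return s
E
python3 -c "from h import *;show()"
```

```text
t 7.1667 w -0.00014295623555601742
dock [-271.5   -2.2  159.6] ramp [-233.    -2.2  188. ]
force ramp [ 0.3 -0.4  0.9]
tool axes in ramp
 [[-0.998 -0.004  0.059]
 [-0.004  1.    -0.003]
 [-0.059 -0.003 -0.998]]
dock x in tool [-0.954 -0.003  0.298] dock z [-0.298 -0.004 -0.954]
```

send_rows(
  moves=[
    [[0.042, 0.01, 0.134], [0, 0, 0], -1],
    [[0.042, 0, 0.134], [0, 0, 0], -1],
    [[0.042, 0, 0.134], [0, 0, 0], -1],
    [[0.042, 0, 0.134], [0, 0, 0], -1],
    [[0.035, 0, 0.112], [0, 0, 0], -1],
    [[0, 0, 0], [0, 0, 0], -1],
    [[0, 0, 0], [0, 0, 0], -1],
    [[0, 0, 0], [0, 0, 0], -1],
  ],
)

```text
clock: 7.83
tool_pos: [0.6327, 0.1914, 0.027]
orientation: [0.111, 0.677, 0.721, -0.103]
contact_force: [0.0, 0.6, 0.4]
width: 0.0
gripper_force: 0.0
```

```bash
python3 -c "from h import *;show()"
```

```text
t 7.8333 w 3.794508686095467e-05
dock [-269.1    2.1   27. ] ramp [-262.7    2.1   58.7]
force ramp [-0.4  0.1  0.5]
tool axes in ramp
 [[-0.998  0.001  0.06 ]
 [ 0.001  1.     0.001]
 [-0.06   0.001 -0.998]]
dock x in tool [-0.954  0.001  0.299] dock z [-0.299  0.002 -0.954]
```

send_rows(
  moves=[
    [[0.006, -0.007, 0.019], [0, 0, 0], -1],
    [[0.006, 0, 0.019], [0, 0, 0], -1],
    [[-0.038, 0, 0.012], [0, 0, 0], -1],
    [[-0.038, 0, 0.012], [0, 0, 0], -1],
    [[-0.019, 0, 0.006], [0, 0, 0], -1],
    [[-0.019, 0, 0.006], [0, 0, 0], -1],
    [[-0.019, 0, 0.006], [0, 0, 0], -1],
    [[-0.019, 0, 0.006], [0, 0, 0], -1],
  ],
)

```text
clock: 8.5
tool_pos: [0.6327, 0.1607, 0.0182]
orientation: [0.111, 0.676, 0.721, -0.103]
contact_force: [0.6, 2.4, 0.8]
width: -0.0002
gripper_force: 1.5
```

```bash
python3 -c "from h import *;show()"
```

```text
t 8.5 w -0.0001531427726019669
dock [-2.385e+02  2.000e-01  1.820e+01] ramp [-2.351e+02  2.000e-01  4.270e+01]
force ramp [-2.1  0.8  1.3]
tool axes in ramp
 [[-0.998  0.     0.059]
 [ 0.     1.     0.001]
 [-0.059  0.001 -0.998]]
dock x in tool [-0.954 -0.     0.298] dock z [-0.298  0.001 -0.954]
```

send_rows(
  moves=[
    [[-0.0285, 0, 0.009], [0, 0, 0], -1],
    [[-0.0285, 0, 0.009], [0, 0, 0], -1],
    [[-0.0285, 0, 0.009], [0, 0, 0], -1],
    [[-0.0285, 0, 0.009], [0, 0, 0], -1],
    [[-0.0285, 0, 0.009], [0, 0, 0], -1],
    [[-0.0285, 0, 0.009], [0, 0, 0], -1],
    [[-0.0285, 0, 0.009], [0, 0, 0], -1],
    [[-0.0285, 0, 0.009], [0, 0, 0], -1],
  ],
)

```text
clock: 9.17
tool_pos: [0.6354, 0.1121, 0.0179]
orientation: [0.111, 0.676, 0.721, -0.104]
contact_force: [-0.9, 4.0, 3.0]
width: 0.0001
gripper_force: 2.2
```

```bash
python3 -c "from h import *;show()"
```

```text
t 9.1667 w 0.00013919668054082312
dock [-189.8   -0.2   17.9] ramp [-187.9   -0.2   30.7]
force ramp [-3.2 -0.6  3.9]
tool axes in ramp
 [[-0.998 -0.001  0.06 ]
 [-0.     1.     0.   ]
 [-0.06   0.    -0.998]]
dock x in tool [-0.954 -0.001  0.3  ] dock z [-0.3    0.    -0.954]
```

send_rows(
  moves=[
    [[-0.033, 0, 0.0105], [0, 0, 0], -1],
    [[-0.033, 0, 0.0105], [0, 0, 0], -1],
    [[-0.033, 0, 0.0105], [0, 0, 0], -1],
    [[-0.033, 0, 0.0105], [0, 0, 0], -1],
    [[-0.033, 0, 0.0105], [0, 0, 0], -1],
    [[-0.033, 0, 0.0105], [0, 0, 0], -1],
    [[-0.033, 0, 0.0105], [0, 0, 0], -1],
    [[-0.033, 0, 0.0105], [0, 0, 0], -1],
  ],
)

```text
clock: 9.83
tool_pos: [0.6388, 0.0567, 0.0175]
orientation: [0.11, 0.676, 0.721, -0.104]
contact_force: [0.2, 5.8, 2.6]
width: 0.0001
gripper_force: 2.8
```

```bash
python3 -c "from h import *;show()"
```

```text
t 9.8333 w 0.00011291619528574449
dock [-134.3   -0.4   17.5] ramp [-134.2   -0.4   16.9]
force ramp [-5.   0.5  3.9]
tool axes in ramp
 [[-0.998 -0.     0.06 ]
 [-0.     1.    -0.   ]
 [-0.06  -0.    -0.998]]
dock x in tool [-0.954 -0.     0.299] dock z [-0.299 -0.    -0.954]
```

send_rows(
  moves=[
    [[-0.024, 0, 0.0075], [0, 0, 0], -1],
    [[-0.024, 0, 0.0075], [0, 0, 0], -1],
    [[-0.03, 0, 0.0018], [0, 0, 0], -1],
    [[-0.03, 0, 0.0018], [0, 0, 0], -1],
    [[-0.03, 0, 0.0018], [0, 0, 0], -1],
    [[-0.03, 0, 0.0018], [0, 0, 0], -1],
    [[-0.03, 0, 0.0018], [0, 0, 0], -1],
    [[-0.03, 0, 0.0018], [0, 0, 0], -1],
  ],
)

```text
clock: 10.5
tool_pos: [0.6413, 0.0121, 0.026]
orientation: [0.11, 0.676, 0.721, -0.104]
contact_force: [-0.6, 6.2, 1.8]
width: 0.0001
gripper_force: 2.4
```

```bash
python3 -c "from h import *;show()"
```

```text
t 10.5 w 0.00010724007353408837
dock [-89.6  -0.7  26. ] ramp [-88.8  -0.7  14.4]
force ramp [-5.7 -0.2  3.2]
tool axes in ramp
 [[-0.998 -0.001  0.06 ]
 [-0.001  1.    -0.001]
 [-0.06  -0.001 -0.998]]
dock x in tool [-0.954 -0.     0.299] dock z [-0.299 -0.001 -0.954]
```

send_rows(
  moves=[
    [[-0.03, 0, 0.0018], [0, 0, 0], -1],
    [[-0.03, 0, 0.0018], [0, 0, 0], -1],
    [[-0.03, 0, 0.0018], [0, 0, 0], -1],
    [[-0.03, 0, 0.0018], [0, 0, 0], -1],
    [[-0.03, 0, 0.0018], [0, 0, 0], -1],
    [[-0.03, 0, 0.0018], [0, 0, 0], -1],
    [[-0.03, 0, 0.0018], [0, 0, 0], -1],
    [[-0.03, 0, 0.0018], [0, 0, 0], -1],
  ],
)

```text
clock: 11.17
tool_pos: [0.6441, -0.0346, 0.0377]
orientation: [0.11, 0.676, 0.721, -0.104]
contact_force: [-0.2, 2.6, -2.3]
width: 0.0001
gripper_force: 1.4
```

```bash
python3 -c "from h import *;show()"
```

```text
t 11.1667 w 0.0001292574747327355
dock [-42.8  -0.8  37.7] ramp [-40.5  -0.8  14.4]
force ramp [-3.1 -0.1 -1.6]
tool axes in ramp
 [[-0.998 -0.001  0.06 ]
 [-0.001  1.    -0.001]
 [-0.06  -0.001 -0.998]]
dock x in tool [-0.954 -0.001  0.3  ] dock z [-0.3   -0.001 -0.954]
```

send_rows(
  moves=[
    [[-0.02, 0, 0.0012], [0, 0, 0], -1],
    [[-0.02, 0, 0.0012], [0, 0, 0], -1],
    [[-0.02, 0, 0.0012], [0, 0, 0], -1],
    [[-0.02, 0, 0.0012], [0, 0, 0], -1],
    [[-0.02, 0, 0.0012], [0, 0, 0], -1],
    [[0, 0, 0], [0, 0, 0], -1],
  ],
)

```text
clock: 11.67
tool_pos: [0.6461, -0.0547, 0.043]
orientation: [0.111, 0.676, 0.721, -0.104]
contact_force: [-0.4, -0.0, -0.3]
width: -0.0002
gripper_force: 0.1
```

```bash
python3 -c "from h import *;show()"
```

```text
t 11.6667 w -0.0002015700675133167
dock [-22.6  -0.2  43. ] ramp [-19.6  -0.2  14.7]
force ramp [-0.1 -0.4 -0.3]
tool axes in ramp
 [[-0.998 -0.     0.061]
 [-0.     1.    -0.   ]
 [-0.061 -0.    -0.998]]
dock x in tool [-0.954 -0.     0.301] dock z [-0.301 -0.    -0.954]
```

Run:
```python
from h import *
import cv2
S=vision.camera_params("scene"); a=vision.read_camera("scene")[190:330,180:320,::-1]; b=vision.read_camera("side")[160:300,220:360,::-1]
cv2.imwrite("pics/c4.png",cv2.resize(np.hstack([a,b]),None,fx=2.85,fy=2.85,interpolation=cv2.INTER_CUBIC))
```

```text
(no output)
```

View pics/c4.png

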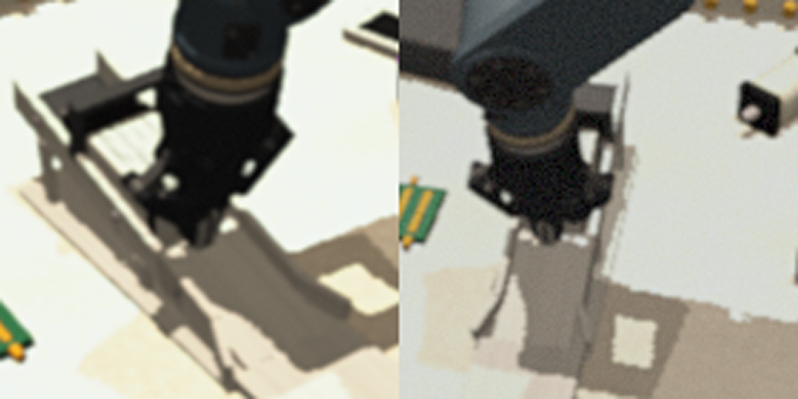

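The module is on the ramp with its front under the crossbar, and the gripper hides its rear. I'll continue in small steps, watching the force.

send_rows(
  moves=[
    [[-0.01, 0, 0.0006], [0, 0, 0], -1],
    [[-0.01, 0, 0.0006], [0, 0, 0], -1],
    [[-0.01, 0, 0.0006], [0, 0, 0], -1],
  ],
)

```text
clock: 12.02
tool_pos: [0.6463, -0.059, 0.0442]
orientation: [0.11, 0.676, 0.721, -0.104]
contact_force: [-0.3, 1.8, -1.5]
width: -0.0002
gripper_force: 1.2
```

```bash
python3 -c "from h import *;show()" | head -3
```

```text
t 12.0167 w -0.00020611902701217372
dock [-18.4  -0.2  44.2] ramp [-15.3  -0.2  14.8]
force ramp [-2.1 -0.2 -1. ]
```

send_rows(
  moves=[
    [[-0.01, 0, 0.0006], [0, 0, 0], -1],
    [[-0.01, 0, 0.0006], [0, 0, 0], -1],
  ],
)

```text
clock: 12.18
tool_pos: [0.6465, -0.0633, 0.045]
orientation: [0.11, 0.676, 0.721, -0.104]
contact_force: [-0.4, 2.0, -1.8]
width: 0.0001
gripper_force: 1.1
```

send_rows(
  moves=[
    [[-0.01, 0, 0.0006], [0, 0, 0], -1],
    [[-0.01, 0, 0.0006], [0, 0, 0], -1],
  ],
)

```text
clock: 12.35
tool_pos: [0.6468, -0.0673, 0.0461]
orientation: [0.11, 0.676, 0.721, -0.104]
contact_force: [0.2, 2.6, -2.8]
width: 0.0005
gripper_force: 1.1
```

```bash
python3 -c "from h import *;show()" | head -3
```

```text
t 12.35 w 0.00046568024882688846
dock [-10.   -0.3  46.1] ramp [-6.7 -0.3 14.7]
force ramp [-3.2  0.4 -2.1]
```

send_rows(
  moves=[
    [[-0.01, 0, 0.0006], [0, 0, 0], -1],
    [[-0.005, 0, 0.0003], [0, 0, 0], -1],
  ],
)

```text
clock: 12.52
tool_pos: [0.6471, -0.0705, 0.047]
orientation: [0.111, 0.676, 0.721, -0.104]
contact_force: [0.7, 2.1, -1.4]
width: -0.0004
gripper_force: 1.2
```

send_rows(
  moves=[
    [[-0.01, 0, 0.0006], [0, 0, 0], -1],
    [[-0.005, 0, 0.0003], [0, 0, 0], -1],
  ],
)

```text
clock: 12.68
tool_pos: [0.6474, -0.0732, 0.0478]
orientation: [0.111, 0.676, 0.721, -0.104]
contact_force: [-0.7, 2.9, -2.2]
width: -0.0001
gripper_force: 1.8
```

```bash
python3 -c "from h import *;show()" | head -3
```

```text
t 12.6833 w -0.00011527811080773686
dock [-4.1 -0.  47.8] ramp [-0.5 -0.  14.9]
force ramp [-3.4 -0.5 -1.5]
```

send_rows(
  moves=[
    [[-0.01, 0, 0.0006], [0, 0, 0], -1],
    [[-0.005, 0, 0.0003], [0, 0, 0], -1],
  ],
)

```text
clock: 12.85
tool_pos: [0.6479, -0.0742, 0.0481]
orientation: [0.11, 0.677, 0.721, -0.102]
contact_force: [1.7, 7.7, -2.5]
width: 0.0002
gripper_force: 4.3
```

send_rows(
  moves=[
    [[-0.01, 0, 0.0006], [0, 0, 0], -1],
    [[-0.005, 0, 0.0003], [0, 0, 0], -1],
  ],
)

```text
clock: 13.02
tool_pos: [0.6482, -0.0765, 0.0486]
orientation: [0.11, 0.677, 0.721, -0.102]
contact_force: [1.4, 10.9, -3.4]
width: 0.0
gripper_force: 5.9
```

Force rose to about 11 N, so the module has reached the stop. I'll draw back to let the rear drop.

send_rows(
  moves=[
    [[0.01, 0, -0.0006], [0, 0, 0], -1],
    [[0.02, 0, -0.0012], [0, 0, 0], -1],
    [[0.04, 0, -0.0024], [0, 0, 0], -1],
    [[0.08, 0, -0.005], [0, 0, 0], -1],
    [[0.1, 0, -0.05], [0, 0, 0], -1],
    [[0.1, 0, -0.15], [0, 0, 0], -1],
    [[0.0, 0, -0.2], [0, 0, 0], -1],
    [[0, 0, -0.2], [0, 0, 0], -1],
  ],
)

```text
clock: 13.68
tool_pos: [0.6397, 0.0256, 0.1441]
orientation: [0.109, 0.675, 0.722, -0.105]
contact_force: [0.9, -1.3, 0.2]
width: -0.0001
gripper_force: 0.0
```

send_rows(
  moves=[
    [[0.15, 0, -0.1], [0, 0, 0], -1],
    [[0.15, 0, -0.1], [0, 0, 0], -1],
    [[0.1, 0, 0], [0, 0, 0], -1],
    [[0, 0, 0], [0, 0, 0], -1],
    [[0, 0, 0], [0, 0, 0], -1],
  ],
)

```text
clock: 14.1
tool_pos: [0.635, 0.1134, 0.1588]
orientation: [0.111, 0.675, 0.722, -0.104]
contact_force: [-0.3, -0.2, 0.2]
width: -0.0002
gripper_force: 0.0
```

Run:
```python
from h import *
import cv2
show()
a=vision.read_camera("scene")[190:290,180:280,::-1]; b=vision.read_camera("side")[165:265,250:350,::-1]
cv2.imwrite("pics/c5.png",cv2.resize(np.hstack([a,b]),None,fx=4,fy=4,interpolation=cv2.INTER_CUBIC))
S=vision.camera_params("scene");D=vision.camera_params("side")
for n,x,zt in(("seated x55",.055,.042),("x60",.060,.042),("up x55",.055,.049)):
    w=T2(DK,ramp2dock([[x-.05,-.028,zt],[x-.05,.028,zt],[x-.05,-.028,zt-.042]])); print(n,((proj(w,S)-[180,190])*4).round().tolist(),((proj(w,D)-[150+0,165])*4).round().tolist())
```

```text
t 14.1 w -0.00015406249397856983
dock [-191.1   -0.5  158.8] ramp [-155.2   -0.5  167.7]
force ramp [ 0.3 -0.3  0.1]
tool axes in ramp
 [[-0.998 -0.003  0.062]
 [-0.003  1.     0.001]
 [-0.062  0.    -0.998]]
dock x in tool [-0.954 -0.003  0.301] dock z [-0.301 -0.    -0.954]
seated x55 [[295.0, 245.0], [200.0, 288.0], [289.0, 301.0]] [[538.0, 258.0], [450.0, 251.0], [542.0, 298.0]]
x60 [[289.0, 239.0], [194.0, 282.0], [283.0, 295.0]] [[539.0, 252.0], [451.0, 244.0], [543.0, 291.0]]
up x55 [[296.0, 236.0], [200.0, 279.0], [290.0, 292.0]] [[538.0, 252.0], [449.0, 244.0], [541.0, 291.0]]
```

View pics/c5.png

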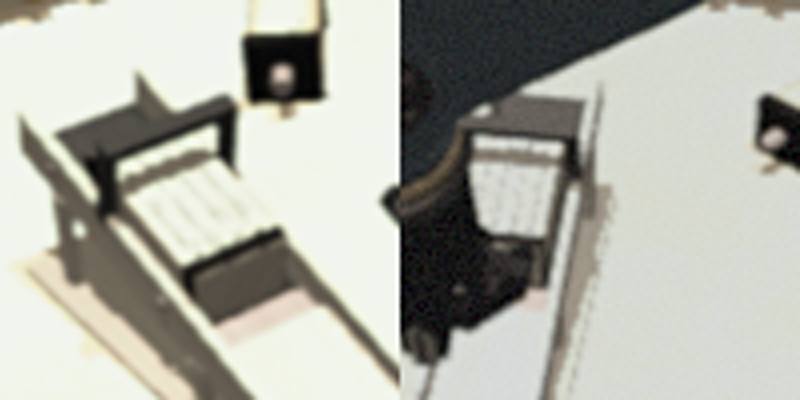

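Run:
```python
from h import *
P=vision.camera_params("wrist"); s=monitor.read_state()
w=T2(DK,ramp2dock([[.01,-.028,.042],[.01,.028,.042],[.01,-.028,0],[.007,.03,.007],[.11,0,.042]]))
print(proj(w,P).round())
for dx,dz in((.05,.05),(.1,.05),(.13,.08),(.1,.1)):
    Q=dict(P); T=np.eye(4); d=T2([0,0,DK[2]],[[dx,0,dz]])[0]; T[:3,3]=-d; Q["world_to_cam"]=P["world_to_cam"]@T
    print(dx,dz,proj(w,Q).round().tolist())
```

```text
[[287. 388.]
 [347. 388.]
 [290. 359.]
 [347. 361.]
 [317. 468.]]
0.05 0.05 [[288.0, 310.0], [346.0, 310.0], [291.0, 289.0], [345.0, 290.0], [317.0, 393.0]]
0.1 0.05 [[286.0, 269.0], [349.0, 269.0], [289.0, 252.0], [348.0, 251.0], [317.0, 363.0]]
0.13 0.08 [[286.0, 223.0], [348.0, 223.0], [290.0, 211.0], [347.0, 210.0], [317.0, 318.0]]
0.1 0.1 [[289.0, 238.0], [345.0, 238.0], [292.0, 226.0], [344.0, 225.0], [317.0, 324.0]]
```

send_rows(
  moves=[
    [[0, 0, 0], [0, -0.037, 0], -1],
    [[0, 0, 0], [0, -0.037, 0], -1],
    [[0, 0, 0], [0, -0.037, 0], -1],
    [[0, 0, 0], [0, 0, 0], -1],
    [[0, 0, 0], [0, 0, 0], -1],
  ],
)

```text
clock: 14.62
tool_pos: [0.6348, 0.1122, 0.157]
orientation: [0.233, 0.647, 0.692, -0.22]
contact_force: [0.3, -0.3, 0.6]
width: 0.0004
gripper_force: 0.0
```

Run:
```python
from h import *
P=vision.camera_params("wrist"); s=show()
w=T2(DK,ramp2dock([[.01,-.028,.042],[.01,.028,.042],[.01,-.028,0],[.007,.03,.007],[.11,0,.042]]))
for dx,dz in((0,0),(.05,.0),(.1,.0),(.05,.05),(.1,.1)):
    Q=dict(P); T=np.eye(4); d=T2([0,0,DK[2]],[[dx,0,dz]])[0]; T[:3,3]=-d; Q["world_to_cam"]=P["world_to_cam"]@T
    print(dx,dz,proj(w,Q).round().tolist())
```

```text
t 14.6167 w 0.00038380254008484337
dock [-189.9   -0.8  157. ] ramp [-154.5   -0.8  165.7]
force ramp [0.4 0.3 0.5]
tool axes in ramp
 [[-0.918 -0.002  0.397]
 [-0.003  1.    -0.002]
 [-0.397 -0.003 -0.918]]
dock x in tool [-0.795 -0.001  0.607] dock z [-0.607 -0.003 -0.795]
0 0 [[289.0, 313.0], [345.0, 313.0], [292.0, 282.0], [345.0, 285.0], [317.0, 368.0]]
0.05 0.0 [[286.0, 289.0], [349.0, 289.0], [289.0, 257.0], [349.0, 260.0], [317.0, 353.0]]
0.1 0.0 [[282.0, 258.0], [354.0, 258.0], [286.0, 225.0], [353.0, 227.0], [317.0, 335.0]]
0.05 0.05 [[289.0, 243.0], [346.0, 243.0], [291.0, 218.0], [346.0, 220.0], [317.0, 310.0]]
0.1 0.1 [[288.0, 169.0], [348.0, 169.0], [291.0, 150.0], [347.0, 150.0], [317.0, 249.0]]
```

send_rows(
  moves=[
    [[-0.152, 0, 0.075], [0, 0, 0], -1],
    [[-0.152, 0, 0.075], [0, 0, 0], -1],
    [[-0.152, 0, 0.075], [0, 0, 0], -1],
    [[0, 0, 0], [0, 0, 0], -1],
    [[0, 0, 0], [0, 0, 0], -1],
    [[0, 0, 0], [0, 0, 0], -1],
  ],
)

```text
clock: 15.12
tool_pos: [0.6419, 0.0112, 0.179]
orientation: [0.234, 0.649, 0.69, -0.219]
contact_force: [-0.1, 0.2, -0.7]
width: 0.0002
gripper_force: 0.0
```

Run:
```python
from h import *
import cv2
P=vision.camera_params("wrist"); s=show()
f=np.mean([vision.read_camera("wrist").astype(float) for _ in range(4)],0)
cv2.imwrite("pics/w5.png",cv2.resize(f[150:350,220:420,::-1],(600,600),interpolation=cv2.INTER_CUBIC))
for n,x,z in(("rear60 seated",.01,0),("rear60 up",.01,.007),("rear65 seated",.015,0)):
    w=T2(DK,ramp2dock([[x,-.028,z+.042],[x,.028,z+.042],[x,-.028,z],[x,.028,z],[x+.1,-.028,z+.042]]));print(n,((proj(w,P)-[220,150])*3).round().tolist())
for n,L in (("plate start",[[-.01,y,.007] for y in(-.03,.03)]),("lip x0",[[0,y,.007] for y in(-.03,.03)]),("lip x10",[[.01,y,.007] for y in(-.03,.03)]),("bar low edge",[[.084,y,.062] for y in(-.0385,.0385)]),("bar top edge",[[.084,y,.07] for y in(-.0385,.0385)]),("railtop",[[x,y,.025] for x in(-.03,.05) for y in(-.0325,.0325)])):
    print(n,((proj(T2(DK,ramp2dock(L)),P)-[220,150])*3).round().tolist())
```

```text
t 15.1167 w 0.00017388393535598874
dock [-88.7  -0.2 179. ] ramp [-50.9  -0.2 162.6]
force ramp [-0.3 -0.  -0.6]
tool axes in ramp
 [[-0.918  0.003  0.396]
 [ 0.003  1.    -0.   ]
 [-0.396  0.001 -0.918]]
dock x in tool [-0.795  0.002  0.606] dock z [-0.606  0.001 -0.795]
rear60 seated [[187.0, 253.0], [394.0, 252.0], [197.0, 166.0], [383.0, 165.0], [206.0, 490.0]]
rear60 up [[185.0, 269.0], [396.0, 269.0], [196.0, 179.0], [385.0, 178.0], [205.0, 507.0]]
rear65 seated [[188.0, 267.0], [393.0, 267.0], [198.0, 179.0], [383.0, 179.0], [207.0, 500.0]]
plate start [[185.0, 121.0], [396.0, 120.0]]
lip x0 [[187.0, 150.0], [394.0, 150.0]]
lip x10 [[189.0, 179.0], [392.0, 178.0]]
bar low edge [[163.0, 488.0], [420.0, 487.0]]
bar top edge [[160.0, 510.0], [423.0, 509.0]]
railtop [[165.0, 91.0], [416.0, 90.0], [185.0, 320.0], [397.0, 320.0]][ WARN:0@1.318] global loadsave.cpp:1063 imwrite_ Unsupported depth image for selected encoder is fallbacked to CV_8U.
```

View pics/w5.png

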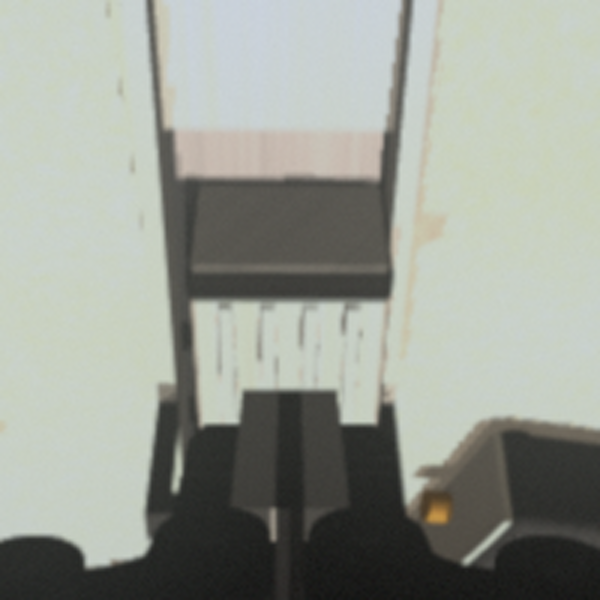

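The last view shows the lip edge at row 178, a dark gap just uphill of it, and the module's rear top edge at row 265. That fits a seated module with its rear at ramp x of about 12 mm and the lip at about 6.5 mm. It also agrees with the pusher's final position and the jump in force at the stop. The robot is clear of everything.

```bash
python3 -c "
from rig import order
print(order.close_job())"
```

```text
the job is handed in; nothing more can be done
None
```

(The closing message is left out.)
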